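Gauge the nut mill's jaw channel and set the feed lever

TASK

Check the wear of the nut mill's steel jaw block: press the depth gauge down square across the channel, near the middle of its length, until the base sits flat on both sides with the probe in the channel, and then stand the gauge back upright across the two rails of its rest. If the channel is 10 mm deep or more, push the feed lever fully away from the robot; if it is shallower, pull it fully towards the robot. Do not press the probe on anything but the channel's floor, and leave the other things where they are.

Things in the scene. Friction and masses are not known exactly. Their poses are not given: they have to be found in the camera images.
- gauge_mid (a point): Depth gauge, loose, 0.25 kg: a flat steel base 70 mm long (its y) x 24 mm wide (its x) x 8 mm thick, with an upright ribbed metal body on top, 30 mm (y) x 24 mm (x), from 8 to 62 mm above the base's underside. This point is on the body's axis, 40 mm above the underside of the base; z points up out of the top. At the start it stands on the two rails of its rest.
- gauge_foot (a point): Centre of the underside of the gauge's base (same axes as the gauge).
- probe_tip (a point): Lower end of the gauge's sprung probe, a 5 mm round steel pin on the gauge's axis that sticks out 20 mm below the base when free and slides up into it. The spring takes 3 N to start and 6 N at full travel, and the reading strip adds 1.5 N: more than the gauge's own weight, so the base must be pushed down.
- strip_top (a point): Upper end of the reading strip, a flat brass strip (6 x 12 mm) that stands 4 mm out of the gauge's top when not used. The probe pushes the strip up as it goes in, and the strip stays up by friction when the probe springs out again. It lies 86 mm above probe_tip while the probe carries it.
- strip (a joint): How far the reading strip has been pushed up, m (0 at the start; it never goes back by itself). After the base has sat flat across the channel, channel depth = 20 mm minus this value.
- jaw_top (a point): Grooved jaw block of the nut mill, fixed: bare steel, 110 mm (its x) x 90 mm (its y), top face 28 mm above the counter, on a slightly larger thin dark footplate. This point is the middle of the top face, z up. One straight channel 12 mm wide runs along its x through this point, full length; its depth is unknown, 4 to 16 mm.
- rest_top (a point): Gauge rest, fixed: a wooden foot with two wooden rails along its x, each 70 mm long and 18 mm wide, centred 26 mm either side of the middle (34 mm gap), tops 30 mm above the counter. This point is midway between the rails at the height of their tops. The gauge's base lies across both rails (gauge y along rest y, either way round) with the probe hanging free in the gap.
- lever (a joint): Toggle lever of the mill's feed, rad: 0 = leaning fully towards the robot (its box's -x), 1.0 = leaning fully away (+x), 0.5 = upright. It stays where it is left; about 1 N at the tip moves it. It starts about upright.
- lever_tip (a point): Centre of the 26 mm black ball on the end of the lever, 80 mm from its pivot, which is 22 mm above the counter. The point turns with the lever.
- lever_base: Grey box of the lever, fixed, 70 (x) x 50 (y) x 25 mm high, origin at the centre of its underside. The lever's pivot is above this origin and it swings in the box's x-z plane; +x is the side away from the robot.
- jar_mid (a point): Bystander: jar with a red lid, 72 mm wide, 100 mm high; its centre.
- mortar: Bystander: brass mortar cup, 90 mm wide, 70 mm high; origin under its centre.
- urn_mid (a point): Bystander: white urn, 80 mm wide, 125 mm high; its centre.
- driver: Bystander: screwdriver lying flat, about 200 mm long; origin near its middle.
- scoop: Bystander: spoon lying flat, about 200 mm long; origin near its middle.
- collar: Bystander: dark steel shaft collar, 44 mm across, 14 mm high; origin under its centre.
- pin: Bystander: dark steel key block 40 x 18 x 18 mm; origin under its centre.
Not all that is in view belongs to the job. Leave any blue look-alike of the lever_base alone. Leave any purple look-alike of the part that bears gauge_mid alone.

How it is judged:
On the way:
1. the gauge's base sits flat on the jaw block across the channel, its probe standing on the channel's floor and its strip carried by the probe (z of gauge_foot in the frame of jaw_top below 0.0013 m and angle between gauge_foot's own z axis and vertical below 0.04 rad and angle between the y axis of gauge_foot and the y axis of jaw_top, either way round below 0.26 rad and x of gauge_foot in the frame of jaw_top between -0.045 and 0.045 m and y of gauge_foot in the frame of jaw_top between -0.006 and 0.006 m and z of probe_tip in the frame of jaw_top below -0.0025 m and distance between strip_top and probe_tip below 0.0875 m), for 0.2 s.
At the end, for the whole second after the job is handed in: The gauge stands upright across both rails (18 mm of the middle, 3 mm of rail height, 20 degrees of square), holding its reading; lever above 0.85 rad (away) if the depth read is 10 mm or more, below 0.15 rad if less; from 8.8 to 11.2 mm either is accepted (z of gauge_foot in the frame of rest_top between -0.003 and 0.003 m and angle between gauge_foot's own z axis and vertical below 0.08 rad and horizontal distance between gauge_foot and rest_top below 0.018 m and angle between the y axis of gauge_foot and the y axis of rest_top, either way round below 0.35 rad and value of joint strip above 0.002 m and ((value of joint strip below 0.0112 m and value of joint lever above 0.85 rad) or (value of joint strip above 0.0088 m and value of joint lever below 0.15 rad))); the robot touches nothing.
It fails at once if the probe was pressed on a solid surface (strip pushed up more than 18 mm) (value of joint strip above 0.018 m).
It fails at once if a bystander was moved more than 30 mm (distance of any of jar_mid, mortar, urn_mid, driver, scoop, collar, pin from where it was at the start of the episode above 0.03 m).
It also fails if it takes over 58 s, if anything falls off the work surface, if the arm or the gripper's body presses on something with over 40 N, if the wrist force passes 120 N, or if a joint passes its speed limit or range.

ROBOT

A 7-joint arm with a two-finger parallel gripper is mounted at the origin on the work surface. World frame = base frame: x ahead of the robot, y to its left, z up, the work surface at z = 0. Lengths are in m, angles in rad, forces in N, time in s.
With the tool pointing down it reaches from about 0.425 to 0.875 m from the base axis. Payload 8.4 kg.
Tool frame: the origin (TCP) lies on the front face of the gripper's body, between the roots of the fingers; the fingertips stand 73 mm ahead of it and the grasp point (between the pads) lies 54 mm ahead of it; z points along the fingers, y is the line along which they close (so a half turn about z gives the same grasp; the last joint's range is limited). The gripper opens to 85 mm and grips with 20 to 120 N. Pads are 22 mm wide; open, the fingers measure 114 mm over their backs; the gripper's body (76 mm by 85 mm) begins 54 mm behind the grasp point. The pads swing forward as they close: fully open they stand 13 mm farther back than shut.
Start: joints at [-1.444, 0.333, 0.04, 1.465, -0.013, 1.343, -0.059], TCP at [0.146, 0.633, 0.304] pointing down, gripper open.
Joint ranges: [-2.58, 2.58], [-0.38, 2.09], [-1.3, 1.39], [0.25, 2.4], [-1.5, 4.64], [0.08, 2.09], [-2.65, 2.65]. Speed limits (rad/s): [2.22, 2.22, 2.79, 2.79, 3.14, 3.14, 3.14].

INTERFACE

Orientations are given as a rotation vector (axis times angle).
In Python, from cell import bot gives the robot as it stands. The module is installed in compiled form; this text tells all that it offers.
- The arm moves only by the tool jog_arm, never from a script. Its argument "increments" is a list that holds one entry, the list of rows, each a list of 5 numbers: the shift along the world's x, y, z normalised to -1 to 1, where 1 is 20 mm, then the turn about the world's z normalised to -1 to 1, where 1 is 4 degrees, then the closure, from -1 (fully open) to 1 (shut). A call has 1 to 5 rows; each row shifts and turns the commanded pose from where the row before left it; what a row does not reach is not made up. A row lasts 1/12 s, in which the tool goes at most 41.7 mm and 7.16 degrees, less where a joint would pass 70% of its speed; a pose out of reach is approached as far as the arm can. A call with a number of a shift or a turn outside -1 to 1 is refused whole. A call with a gripper value outside its range is refused whole. The fingers move at their own pace and stop on an object; the grip force is fixed at half the most. Time passes only in rows, so rows that do not move let the fingers close. It gives the time, the measured TCP pose, the force, the opening and the grip force at its end, in the units of the state.
- bot.sense(): the state, without advancing time (a new reading comes with each control period).
- bot.capture(name): name is "scene" or "side" or "wrist"; returns the picture (480x640x3 uint8, red, green, blue); there is no depth.
- bot.camera_info(name): a dict with "fx", "fy", "cx", "cy" (pixels), "view" (4x4, takes a point from world to camera coordinates). Camera axes: x right, y down, z forward; pixel columns grow to the right and rows downward; lengths in m; the calibration is good to about 2 mm. A picture is of the moment at which its call begins: read the wrist's pose just before it. camera_info takes no time and is no camera call; for the wrist camera it gives the pose at the moment of the call.
- bot.job_done(): hands the job in; it is judged then, once.
The state is a dict: "t": time; "q": joint angles; "joint_vel": joint speeds; "tau": joint torques, N m; "position": TCP position; "eef_rot": TCP orientation; "contact_force": force on the tool from outside, world axes, zero at the start; "ft_torque": the same for the moment, N m; "opening": finger opening in m; "finger_force": force on a finger pad.
Only numpy, scipy, OpenCV 4.12 (cv2) and the standard library are available. Lean on these libraries where they do the work, as an engineer would, in place of code of your own. Each camera call takes 0.05 s, during which the arm holds its last target. There are 200 camera calls.

## Working session

There is one attempt and no reset: what is moved stays moved. The work goes in short steps, Python scripts to look and compute and a tool call to move; the robot and the scene stay as the last step left them, time stands still between calls to the robot, and variables do not carry over. Pictures are saved under pics/ and viewed, at most 10 in all, crops included, and the job is handed in when it is done.

Besides the shell and the picture viewer there is one more tool, called after ">>>" by a JSON object that holds its "op" and its "data", one argument or row to a line. jog_arm: Moves the arm, as the interface text tells. Scaled input: -1 to 1 covers 20 mm each way for a shift and 4 degrees each way for a turn. Its arguments: {"type":"object","properties":{"increments":{"type":"array"}},"required":["increments"]}

```bash
mkdir -p pics; cat > h.py <<'E'
from cell import bot
import cv2, numpy as np
def snap(n,f,crop=None,s=1):
    im=bot.capture(n)[:,:,::-1]; cv2.imwrite(f'pics/{f}_full.png',im)
    if crop: a,b,c,d=crop; im=im[b:d,a:c]
    cv2.imwrite(f'pics/{f}.png',cv2.resize(im,None,fx=s,fy=s,interpolation=cv2.INTER_CUBIC))
def pt(n,u,v,z,I=None):
    I=I or bot.camera_info(n); V=np.array(I['view']); R,t=V[:3,:3],V[:3,3]
    o=-R.T@t; d=R.T@np.array([(u-I['cx'])/I['fx'],(v-I['cy'])/I['fy'],1]); return o+d*(z-o[2])/d[2]
def px(n,p):
    I=bot.camera_info(n); V=np.array(I['view']); c=V[:3,:3]@np.array(p)+V[:3,3]
    return np.array([I['fx']*c[0]/c[2]+I['cx'],I['fy']*c[1]/c[2]+I['cy']])
E
python3 - <<'E'
from h import *
np.set_printoptions(precision=3,suppress=True)
print(bot.sense())
a=bot.capture("scene");b=bot.capture("side")
for n,i in(("scene",a),("side",b)): cv2.imwrite(f'pics/{n}.png',i[:,:,::-1]); I=bot.camera_info(n);V=np.array(I['view']);print(n,I['fx'],-V[:3,:3].T@V[:3,3],V[2,:3])
E
```

```text
{'t': 0.0, 'q': array([-1.444,  0.334,  0.04 ,  1.466, -0.013,  1.343, -0.059]), 'joint_vel': array([-0.   , -0.001,  0.002,  0.001, -0.001,  0.001,  0.   ]), 'tau': array([ -0.001, -65.855,   1.365, -40.557,   0.017,   0.013,   0.   ]), 'position': array([0.145, 0.633, 0.303]), 'eef_rot': array([-0.354, -3.121,  0.003]), 'contact_force': array([-0.387,  0.404,  0.614]), 'ft_torque': array([-0.014,  0.091,  0.037]), 'finger_force': 0.0, 'opening': 0.08532401667581666}
scene 545.1001985778881 [ 0.885 -0.493  1.14 ] [-0.265  0.447 -0.855]
side 492.63945866376594 [ 0.072 -0.587  0.65 ] [ 0.49   0.65  -0.581]
```

View pics/scene.png

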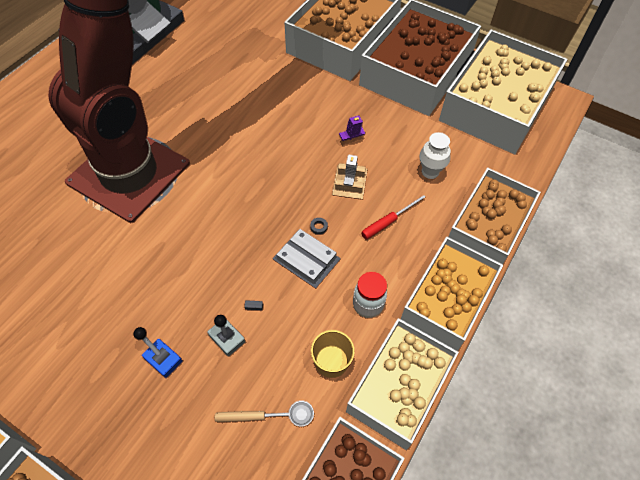

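View pics/side.png

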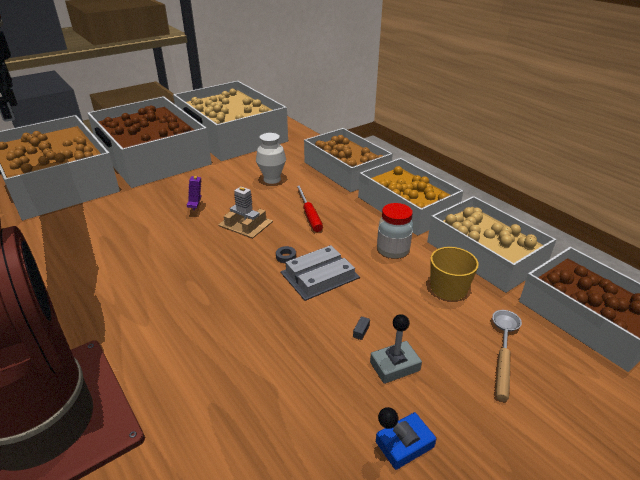

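Scene: the gauge on its rest is near (350,172), the jaw block near (307,257), the grey lever near (226,336) with its ball at (220,321). The blue lever and purple gauge are decoys. I'll enlarge these areas.

```bash
python3 - <<'E'
from h import *
a=cv2.imread('pics/scene.png');b=cv2.imread('pics/side.png')
f=lambda i,x,y:cv2.resize(i[y:y+100,x:x+130],None,fx=3,fy=3,interpolation=cv2.INTER_CUBIC)
cv2.imwrite('pics/crop1.png',np.vstack([np.hstack([f(a,290,130),f(b,190,165)]),np.hstack([f(a,245,205),f(b,255,220)])]))
E
```

```text
(no output)
```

View pics/crop1.png

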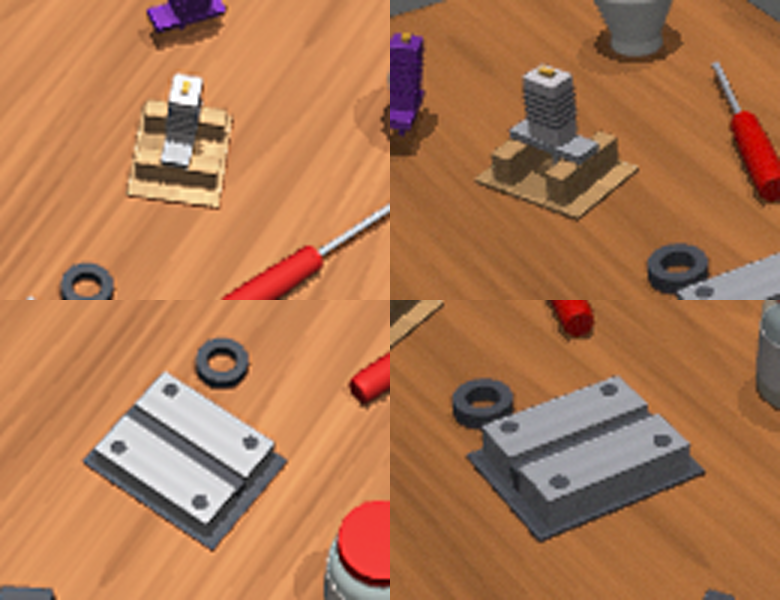

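```bash
python3 - <<'E'
from h import *
np.set_printoptions(precision=4,suppress=True)
S="scene"
for u,v in[(301,229.3),(336.7,254),(314.3,279.3),(276,256)]: print('jaw',pt(S,u,v,.028))
a,b=pt(S,289.3,241,.028),pt(S,326,265.7,.028);print('chan',a,b,(a+b)/2,np.degrees(np.arctan2(*(b-a)[1::-1])))
print('side chan',pt('side',255+(505-390)/3,220+165/3,.028),pt('side',255+(655-390)/3,220+112/3,.028))
print('strip',pt(S,351.7,159,.096),pt('side',242,188.7,.096))
for u,v in[(173,74),(202,76),(199,104),(168,100)]: print('gtop',pt(S,290+u/3,130+v/3,.092))
for u,v in[(129,195),(220,206),(232,117),(148,107)]: print('restfoot',pt(S,290+u/3,130+v/3,.005))
print('ball',pt(S,220,321,.102),pt('side',400.5,323,.102))
for u,v in[(208,335),(229,323),(245,344),(225,355)]: print('box',pt(S,u,v,.02))
for n,u,v,z in[('collar',319,225,.007),('pin',254,305,.01),('drv1',363,235,.01),('drv2',424,197,.01),('jar',372,285,.1)]: print(n,pt(S,u,v,z))
E
```

```text
jaw [0.4876 0.0813 0.028 ]
jaw [0.5955 0.069  0.028 ]
jaw [ 0.5866 -0.0151  0.028 ]
jaw [ 0.4786 -0.0117  0.028 ]
chan [0.4821 0.0389 0.028 ] [0.5907 0.0291 0.028 ] [0.5364 0.034  0.028 ] -5.169424557098848
side chan [0.4705 0.0366 0.028 ] [0.5842 0.0226 0.028 ]
strip [0.5056 0.284  0.096 ] [0.5008 0.283  0.096 ]
gtop [0.4887 0.2935 0.092 ]
gtop [0.51   0.3046 0.092 ]
gtop [0.5227 0.2778 0.092 ]
gtop [0.4992 0.2677 0.092 ]
restfoot [0.4918 0.2239 0.005 ]
restfoot [0.563  0.2558 0.005 ]
restfoot [0.5244 0.3448 0.005 ]
restfoot [0.4563 0.3145 0.005 ]
ball [ 0.4954 -0.2297  0.102 ] [ 0.492  -0.2296  0.102 ]
box [ 0.4626 -0.2485  0.02  ]
box [ 0.4841 -0.2021  0.02  ]
box [ 0.5421 -0.2223  0.02  ]
box [ 0.5207 -0.2647  0.02  ]
collar [0.5107 0.1265 0.007 ]
pin [ 0.5018 -0.1348  0.01  ]
drv1 [0.6174 0.158  0.01  ]
drv2 [0.6923 0.3404 0.01  ]
jar [0.7166 0.0082 0.1   ]
```

>>> {"op": "jog_arm", "data": {
  "increments": [
    [[0.9, -0.87, -0.13, 0.475, -1], [0.9, -0.87, -0.13, 0.475, -1], [0.9, -0.87, -0.13, 0.475, -1], [0.9, -0.87, -0.13, 0.475, -1], [0.9, -0.87, -0.13, 0.475, -1]]
  ]
}}

```text
t: 0.52
position: [0.2362, 0.5454, 0.2904]
eef_rot: [-0.091, -3.14, 0.001]
contact_force: [-0.4, -0.0, -0.0]
opening: 0.0856
finger_force: 0.0
```

>>> {"op": "jog_arm", "data": {
  "increments": [
    [[0.9, -0.87, -0.13, 0.475, -1], [0.9, -0.87, -0.13, 0.475, -1], [0.9, -0.87, -0.13, 0.475, -1], [0.9, -0.87, -0.13, 0.475, -1], [0.9, -0.87, -0.13, 0.475, -1]]
  ]
}}

```text
t: 0.93
position: [0.3262, 0.4583, 0.2775]
eef_rot: [0.169, -3.137, 0.001]
contact_force: [0.8, 0.2, -0.1]
opening: 0.0853
finger_force: 0.0
```

>>> {"op": "jog_arm", "data": {
  "increments": [
    [[0.9, -0.87, -0.13, 0.475, -1], [0.9, -0.87, -0.13, 0.475, -1], [0.9, -0.87, -0.13, 0.475, -1], [0.9, -0.87, -0.13, 0.475, -1], [0.9, -0.87, -0.13, 0.475, -1]]
  ]
}}

```text
t: 1.35
position: [0.4162, 0.3713, 0.2645]
eef_rot: [0.428, -3.112, 0.001]
contact_force: [0.5, 0.3, -0.4]
opening: 0.0853
finger_force: 0.0
```

>>> {"op": "jog_arm", "data": {
  "increments": [
    [[0.9, -0.87, -0.13, 0.475, -0.2], [0.9, -0.87, -0.13, 0.475, -0.2], [0.9, -0.87, -0.13, 0.475, -0.2], [0.9, -0.87, -0.13, 0.475, -0.2], [0.9, -0.87, -0.13, 0.475, -0.2]]
  ]
}}

```text
t: 1.77
position: [0.5061, 0.2844, 0.2515]
eef_rot: [0.684, -3.066, 0.0]
contact_force: [1.1, 0.2, -0.7]
opening: 0.0512
finger_force: 0.0
```

```bash
cat >> h.py <<'E'
from scipy.spatial.transform import Rotation as Ro
np.set_printoptions(precision=4,suppress=True)
def st():
    s=bot.sense(); R=Ro.from_rotvec(s['eef_rot']).as_matrix()
    print('t %.2f'%s['t'],s['position'],'yaw_y %.2f'%np.degrees(np.arctan2(R[1,1],R[0,1])),'zaxis',R[:,2],'F',s['contact_force'],'op %.4f ff %.1f'%(s['opening'],s['finger_force']),'q7 %.2f'%s['q'][6])
E
python3 - <<'E'
from h import *
st(); snap("wrist","w1"); snap("side","s1",(150,120,410,320),3)
print(px('wrist',[.505,.285,.096]),pt('scene',350,137,.01),bot.camera_info('wrist')['view'])
E
```

```text
t 1.77 [0.5061 0.2844 0.2515] yaw_y 115.16 zaxis [-0.0005 -0.0004 -1.    ] F [ 1.1002  0.2024 -0.7364] op 0.0512 ff 0.0 q7 1.48
[329.9451 245.902 ] [0.4314 0.4121 0.01  ] [[-0.4191  0.9079 -0.0033 -0.0408]
 [ 0.8687  0.4021  0.2893 -0.5777]
 [ 0.264   0.1184 -0.9572  0.1615]
 [ 0.      0.      0.      1.    ]]
```

View pics/w1.png

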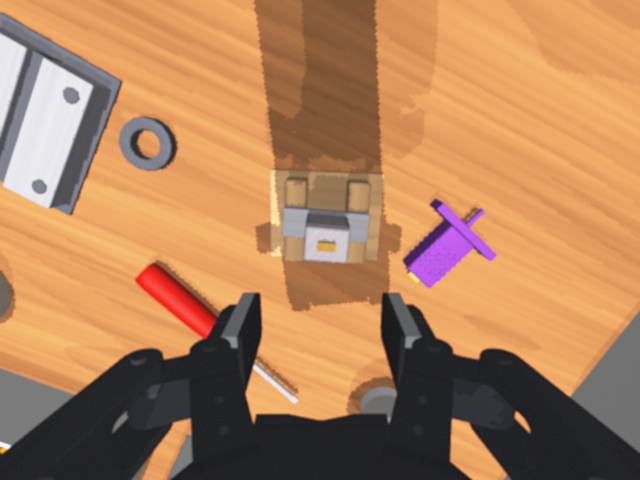

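The gauge's strip is at (327,246), where I predicted (330,246). The gauge base is aligned to within 2° and nothing blocks the fingers, so I'll descend and grip.

>>> {"op": "jog_arm", "data": {
  "increments": [
    [[-0.02, -0.02, -0.9, -0.25, -0.2], [0, 0, -0.9, 0, -0.2], [0, 0, -0.9, 0, -0.2], [0, 0, -0.9, 0, -0.2], [0, 0, -0.9, 0, -0.2]]
  ]
}}

```text
t: 2.28
position: [0.5045, 0.2855, 0.1609]
eef_rot: [0.655, -3.072, -0.0]
contact_force: [-0.2, 0.1, -0.4]
opening: 0.0508
finger_force: 0.0
```

>>> {"op": "jog_arm", "data": {
  "increments": [
    [[0, 0, -0.9, 0, -0.2], [0, 0, -0.9, 0, -0.2], [0, 0, 0, 0, 1], [0, 0, 0, 0, 1], [0, 0, 0, 0, 1]]
  ]
}}

```text
t: 2.7
position: [0.5051, 0.2854, 0.1266]
eef_rot: [-0.655, 3.072, 0.0]
contact_force: [0.7, 0.3, -2.5]
opening: 0.0297
finger_force: 59.1
```

>>> {"op": "jog_arm", "data": {
  "increments": [
    [[0, 0, 0, 0, 1], [0, 0, 0, 0, 1], [0, 0, 0, 0, 1]]
  ]
}}

```text
t: 2.95
position: [0.5054, 0.2853, 0.1266]
eef_rot: [-0.655, 3.072, 0.001]
contact_force: [0.5, -0.7, -2.6]
opening: 0.0293
finger_force: 59.2
```

>>> {"op": "jog_arm", "data": {
  "increments": [
    [[0, 0, 0.7, 0, 1], [0, 0, 1, 0, 1], [0, 0, 1, 0, 1], [0, 0, 0.5, 0, 1], [0, -0.4, 0, 0, 1]]
  ]
}}

```text
t: 3.37
position: [0.506, 0.2791, 0.1926]
eef_rot: [-0.657, 3.068, 0.004]
contact_force: [0.6, 0.1, -2.3]
opening: 0.0293
finger_force: 59.2
```

>>> {"op": "jog_arm", "data": {
  "increments": [
    [[0.12, -0.9, 0, -0.58, 1], [0.12, -0.9, 0, -0.58, 1], [0.12, -0.9, 0, -0.58, 1], [0.12, -0.9, 0, -0.58, 1], [0.12, -0.9, 0, -0.58, 1]]
  ]
}}

```text
t: 3.78
position: [0.5171, 0.1841, 0.1893]
eef_rot: [0.332, -3.123, 0.001]
contact_force: [0.4, 0.1, -2.3]
opening: 0.0296
finger_force: 59.2
```

>>> {"op": "jog_arm", "data": {
  "increments": [
    [[0.12, -0.9, 0, -0.58, 1], [0.12, -0.9, 0, -0.58, 1], [0.12, -0.9, 0, -0.58, 1], [0.12, -0.9, 0, -0.58, 1], [0.12, -0.9, 0, -0.58, 1]]
  ]
}}

```text
t: 4.2
position: [0.5293, 0.0952, 0.19]
eef_rot: [-0.017, 3.141, 0.0]
contact_force: [0.8, 0.6, -1.6]
opening: 0.0295
finger_force: 59.2
```

>>> {"op": "jog_arm", "data": {
  "increments": [
    [[0.1, -0.9, -0.3, -0.58, 1], [0.1, -0.9, -0.4, -0.58, 1], [0.1, -0.4, -0.4, -0.54, 1], [0, 0, -0.3, 0, 1], [0, 0, 0, 0, 1]]
  ]
}}

```text
t: 4.62
position: [0.5342, 0.053, 0.1599]
eef_rot: [-0.163, -3.134, 0.001]
contact_force: [-0.1, 0.4, -3.0]
opening: 0.0294
finger_force: 59.2
```

```bash
python3 - <<'E'
from h import *
st()
a=bot.capture("scene")[:,:,::-1];b=bot.capture("side")[:,:,::-1];c=bot.capture("wrist")[:,:,::-1]
f=lambda i,x,y,w,h,s:cv2.resize(i[y:y+h,x:x+w],None,fx=s,fy=s,interpolation=cv2.INTER_CUBIC)
for n,i in zip('abc',(a,b,c)):cv2.imwrite(f'pics/j_{n}.png',i)
cv2.imwrite('pics/j1.png',np.vstack([np.hstack([f(a,255,190,100,100,4),f(b,265,190,100,100,4)])]))
print(px('scene',[.536,.0335,.028]),px('side',[.536,.0335,.028]))
E
```

```text
t 4.62 [0.5342 0.053  0.1599] yaw_y 84.03 zaxis [-0.003  -0.0007 -1.    ] F [-0.1038  0.4456 -3.0381] op 0.0294 ff 59.2 q7 1.40
[307.1647 253.2677] [321.2476 263.3589]
```

View pics/j1.png

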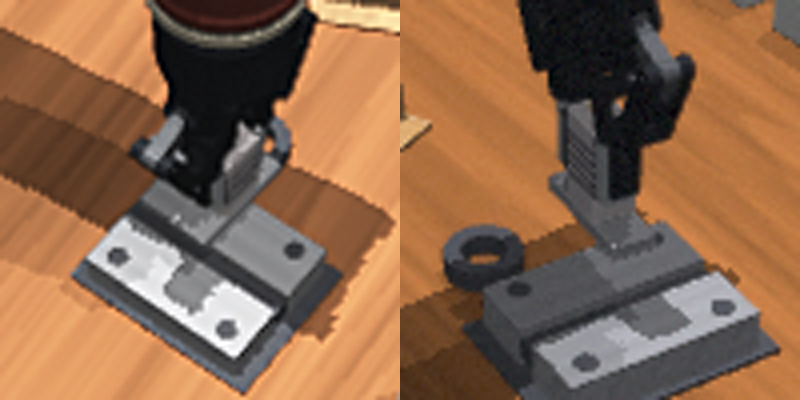

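View pics/j_c.png

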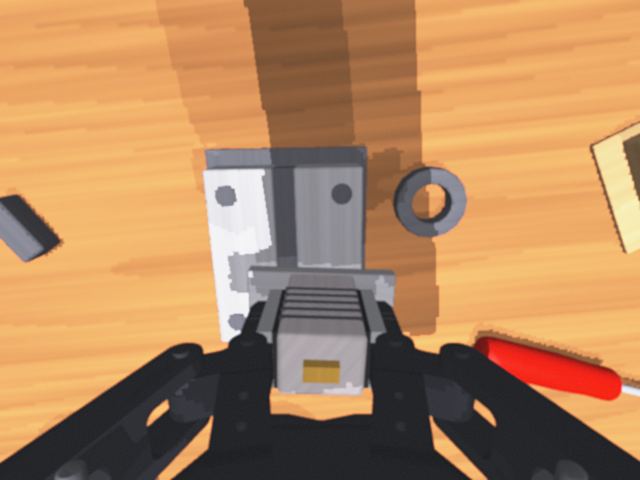

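```bash
python3 - <<'E'
from h import *
st()
a,b=pt('wrist',284.5,170,.028),pt('wrist',286,262,.028);d=b-a
print(a,b,np.degrees(np.arctan2(d[1],d[0]))); 
for x in(.53,.536): print(x,a[1]+(x-a[0])*d[1]/d[0])
print('jaw far end',pt('wrist',205,170,.028),pt('wrist',364,168,.028))
print('gauge base front top edge',pt('wrist',250,268,.072),pt('wrist',394,271,.072)); print('strip',pt('wrist',321.5,371,.130))
I=bot.camera_info('scene'); 
print('probe scene',px('scene',[.534,.053,.044]),px('side',[.534,.053,.044]))
E
```

```text
t 4.77 [0.5351 0.0544 0.1617] yaw_y 84.19 zaxis [-0.0004  0.0002 -1.    ] F [ 0.2815  1.605  -2.1418] op 0.0295 ff 59.2 q7 1.40
[0.481  0.0394 0.028 ] [0.5353 0.0332 0.028 ] -6.534370479116804
0.53 0.033766386889818985
0.536 0.03307912699894202
jaw far end [ 0.4765 -0.0048  0.028 ] [0.4843 0.0837 0.028 ]
gauge base front top edge [0.5209 0.0219 0.072 ] [0.5294 0.09   0.072 ]
strip [0.5385 0.0543 0.13  ]
probe scene [310.9095 243.3591] [314.7365 252.6452]
```

>>> {"op": "jog_arm", "data": {
  "increments": [
    [[0, -0.55, 0, 0, 1], [0, -0.52, -0.1, 0, 1], [0, 0, -0.3, 0, 1], [0, 0, -0.3, 0, 1], [0, 0, 0, 0, 1]]
  ]
}}

```text
t: 5.18
position: [0.5343, 0.0316, 0.1465]
eef_rot: [-0.163, -3.135, 0.001]
contact_force: [-0.4, 0.6, -2.8]
opening: 0.0293
finger_force: 59.3
```

```bash
python3 - <<'E'
from h import *
st()
a=bot.capture("scene")[:,:,::-1];b=bot.capture("side")[:,:,::-1];c=bot.capture("wrist")[:,:,::-1]
f=lambda i,x,y,w,h,s:cv2.resize(i[y:y+h,x:x+w],None,fx=s,fy=s,interpolation=cv2.INTER_CUBIC)
cv2.imwrite('pics/j2.png',np.hstack([f(b,285,220,70,70,6),f(c,230,130,140,220,1.909)]))
st()
E
```

```text
t 5.18 [0.5343 0.0316 0.1465] yaw_y 84.04 zaxis [-0.0019 -0.0002 -1.    ] F [-0.4017  0.5908 -2.7561] op 0.0293 ff 59.3 q7 1.45
t 5.33 [0.5351 0.032  0.1477] yaw_y 84.09 zaxis [-0.0004 -0.     -1.    ] F [ 0.1238 -0.1155 -2.5809] op 0.0298 ff 59.3 q7 1.45
```

View pics/j2.png

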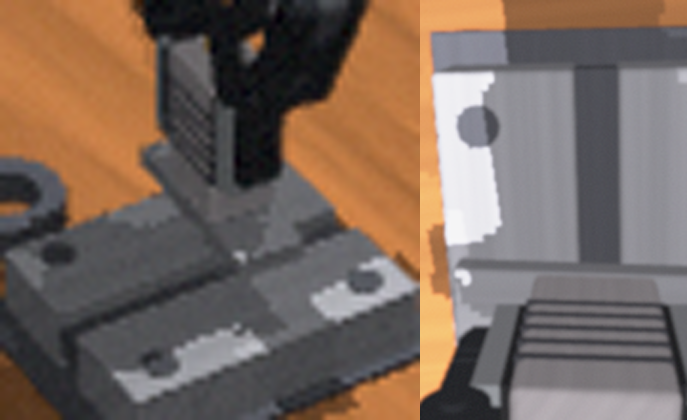

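>>> {"op": "jog_arm", "data": {
  "increments": [
    [[0, 0.03, -0.2, 0, 1], [0, 0, -0.12, 0, 1], [0, 0, 0, 0, 1]]
  ]
}}

```text
t: 5.58
position: [0.5348, 0.0325, 0.1409]
eef_rot: [-0.162, -3.137, 0.0]
contact_force: [0.0, 0.0, -2.7]
opening: 0.0294
finger_force: 59.3
```

>>> {"op": "jog_arm", "data": {
  "increments": [
    [[0, 0, -0.1, 0, 1], [0, 0, 0, 0, 1]]
  ]
}}

```text
t: 5.75
position: [0.535, 0.0323, 0.1392]
eef_rot: [-0.163, -3.137, 0.0]
contact_force: [-0.6, -0.1, -2.4]
opening: 0.0291
finger_force: 59.3
```

>>> {"op": "jog_arm", "data": {
  "increments": [
    [[0, 0, -0.1, 0, 1], [0, 0, 0, 0, 1]]
  ]
}}

```text
t: 5.92
position: [0.535, 0.0322, 0.1372]
eef_rot: [-0.163, -3.137, 0.0]
contact_force: [0.2, 0.3, -3.4]
opening: 0.0298
finger_force: 59.3
```

No contact with the tip about 7 mm below the jaw's top face, so the probe is in the channel.

>>> {"op": "jog_arm", "data": {
  "increments": [
    [[0, 0, -0.1, 0, 1], [0, 0, -0.1, 0, 1], [0, 0, 0, 0, 1]]
  ]
}}

```text
t: 6.17
position: [0.5353, 0.0323, 0.1335]
eef_rot: [0.163, 3.137, 0.0]
contact_force: [-0.5, 0.1, 1.1]
opening: 0.0298
finger_force: 59.8
```

>>> {"op": "jog_arm", "data": {
  "increments": [
    [[0, 0, -0.1, 0, 1], [0, 0, -0.1, 0, 1], [0, 0, 0, 0, 1]]
  ]
}}

```text
t: 6.42
position: [0.5353, 0.0323, 0.1294]
eef_rot: [0.163, 3.137, -0.0]
contact_force: [0.2, -0.0, 1.1]
opening: 0.0294
finger_force: 59.8
```

>>> {"op": "jog_arm", "data": {
  "increments": [
    [[0, 0, -0.1, 0, 1], [0, 0, -0.05, 0, 1], [0, 0, 0, 0, 1]]
  ]
}}

```text
t: 6.67
position: [0.5353, 0.0323, 0.1264]
eef_rot: [0.163, 3.137, -0.0]
contact_force: [0.4, -0.4, 2.0]
opening: 0.0295
finger_force: 59.8
```

>>> {"op": "jog_arm", "data": {
  "increments": [
    [[0, 0, -0.05, 0, 1], [0, 0, -0.05, 0, 1], [0, 0, 0, 0, 1]]
  ]
}}

```text
t: 6.92
position: [0.5352, 0.0323, 0.1244]
eef_rot: [0.163, 3.137, -0.0]
contact_force: [-0.3, 0.2, 1.4]
opening: 0.0296
finger_force: 59.8
```

>>> {"op": "jog_arm", "data": {
  "increments": [
    [[0, 0, -0.05, 0, 1], [0, 0, 0, 0, 1]]
  ]
}}

```text
t: 7.08
position: [0.5352, 0.0323, 0.1235]
eef_rot: [0.163, 3.137, -0.0]
contact_force: [-0.3, -0.5, 3.6]
opening: 0.0293
finger_force: 59.9
```

>>> {"op": "jog_arm", "data": {
  "increments": [
    [[0, 0, -0.05, 0, 1], [0, 0, 0, 0, 1], [0, 0, 0, 0, 1]]
  ]
}}

```text
t: 7.33
position: [0.5353, 0.0323, 0.1228]
eef_rot: [0.163, 3.137, 0.0]
contact_force: [-0.6, -0.4, 6.5]
opening: 0.0297
finger_force: 60.3
```

>>> {"op": "jog_arm", "data": {
  "increments": [
    [[0, 0, -0.05, 0, 1], [0, 0, 0, 0, 1], [0, 0, 0, 0, 1]]
  ]
}}

```text
t: 7.58
position: [0.5354, 0.0322, 0.1227]
eef_rot: [0.163, 3.137, 0.001]
contact_force: [-5.3, -0.4, 19.2]
opening: 0.0294
finger_force: 61.6
```

>>> {"op": "jog_arm", "data": {
  "increments": [
    [[0, 0, -0.05, 0, 1], [0, 0, 0, 0, 1], [0, 0, 0, 0, 1], [0, 0, 0, 0, 1]]
  ]
}}

```text
t: 7.92
position: [0.5355, 0.0322, 0.1227]
eef_rot: [0.163, 3.137, 0.002]
contact_force: [-10.5, -1.4, 31.0]
opening: 0.0297
finger_force: 63.0
```

```bash
python3 - <<'E'
from h import *
st()
b=bot.capture("side")[:,:,::-1];c=bot.capture("wrist")[:,:,::-1]
cv2.imwrite('pics/k_b.png',b);cv2.imwrite('pics/k_c.png',c)
f=lambda i,x,y,w,h,s:cv2.resize(i[y:y+h,x:x+w],None,fx=s,fy=s,interpolation=cv2.INTER_CUBIC)
cv2.imwrite('pics/k.png',np.hstack([f(b,285,210,70,80,6),f(c,225,240,190,240,2)]))
st(); print(bot.sense()['ft_torque'])
E
```

```text
t 7.92 [0.5355 0.0322 0.1227] yaw_y 84.04 zaxis [ 0.0005  0.0013 -1.    ] F [-10.4966  -1.3578  30.97  ] op 0.0297 ff 63.0 q7 1.47
t 8.02 [0.5355 0.0322 0.1227] yaw_y 84.04 zaxis [ 0.0004  0.0013 -1.    ] F [-10.0737  -1.0654  31.5199] op 0.0294 ff 63.0 q7 1.47
[-0.2313  2.4552 -0.0501]
```

View pics/k.png

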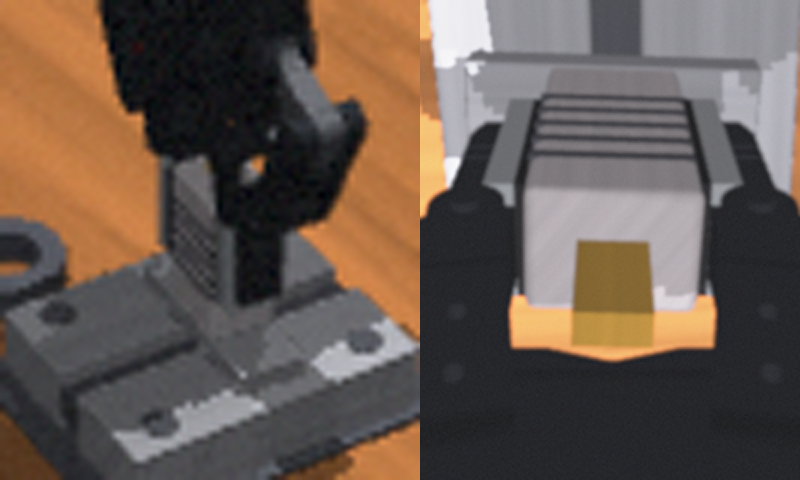

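```bash
python3 - <<'E'
from h import *
from scipy.optimize import least_squares
from itertools import product
P=np.array([[-.012,-.035,0],[-.012,.035,0],[-.012,-.015,.062],[-.012,.015,.062],[.012,-.015,.062],[.012,.015,.062]])
U=np.array([(250,266),(395,270),(277.5,333.5),(366.5,333.5),(278.5,391.5),(365,393.5)],float)
I=bot.camera_info('wrist');V=np.array(I['view'])
def pr(p):
    X=(Ro.from_euler('ZYX',p[3:]).as_matrix()@P.T).T+p[:3]; c=X@V[:3,:3].T+V[:3,3]
    return np.c_[I['fx']*c[:,0]/c[:,2]+I['cx'],I['fy']*c[:,1]/c[:,2]+I['cy']]
r=least_squares(lambda p:np.r_[(pr(p)-U).ravel()],[.538,.033,.028,-.1,0,0])
print(r.x[:3],np.degrees(r.x[3:]),r.fun.reshape(-1,2))
# z fixed, roll 0
r=least_squares(lambda q:(pr([q[0],q[1],.028,q[2],q[3],0])-U).ravel(),[.538,.033,-.1,0]);print(r.x[:2],np.degrees(r.x[2:]),r.fun.reshape(-1,2))
E
```

```text
[0.5394 0.0325 0.0256] [-6.8492 -0.7037  0.3486] [[ 2.2303  0.2834]
 [-2.0564 -1.3806]
 [-0.2605 -1.4674]
 [ 1.0781  0.0475]
 [-0.0171  1.4125]
 [-0.9684  0.8604]]
[0.5384 0.0323] [-7.0438 -1.2905] [[ 0.6242 -0.0418]
 [-1.7198 -1.5234]
 [-0.9189 -2.1836]
 [ 2.4396 -0.6514]
 [-0.9324  2.5649]
 [ 0.0951  1.9269]]
```

>>> {"op": "jog_arm", "data": {
  "increments": [
    [[0, 0, -0.03, 0, 1], [0, 0, 0, 0, 1], [0, 0, 0, 0, 1]]
  ]
}}

```text
t: 8.27
position: [0.5355, 0.0322, 0.1227]
eef_rot: [0.163, 3.137, 0.003]
contact_force: [-13.1, -1.3, 39.0]
opening: 0.0295
finger_force: 63.8
```

>>> {"op": "jog_arm", "data": {
  "increments": [
    [[0, 0, -0.03, 0, 1], [0, 0, 0, 0, 1], [0, 0, 0, 0, 1], [0, 0, 0, 0, 1]]
  ]
}}

```text
t: 8.6
position: [0.5359, 0.0321, 0.1225]
eef_rot: [0.163, 3.136, 0.003]
contact_force: [-15.0, -2.0, 42.7]
opening: 0.0293
finger_force: 57.8
```

```bash
python3 - <<'E'
from h import *
st(); print(bot.sense()['ft_torque'])
E
```

```text
t 8.60 [0.5359 0.0321 0.1225] yaw_y 84.03 zaxis [ 0.0013  0.0018 -1.    ] F [-14.963   -2.0289  42.7429] op 0.0293 ff 57.8 q7 1.47
[-0.3789  3.1462  0.0476]
```

>>> {"op": "jog_arm", "data": {
  "increments": [
    [[-0.05, 0, 0, 0, 1], [0, 0, 0, 0, 1], [-0.05, 0, 0, 0, 1], [0, 0, 0, 0, 1], [0, 0, 0, 0, 1]]
  ]
}}

```text
t: 9.02
position: [0.5354, 0.0322, 0.1225]
eef_rot: [0.163, 3.132, 0.003]
contact_force: [-5.1, -2.1, 33.4]
opening: 0.0296
finger_force: 56.7
```

```bash
python3 - <<'E'
from h import *
st(); print(bot.sense()['ft_torque']); snap('wrist','l',(225,240,415,480),2)
E
```

```text
t 9.02 [0.5354 0.0322 0.1225] yaw_y 84.04 zaxis [ 0.0051  0.0014 -1.    ] F [-5.0622 -2.1441 33.3609] op 0.0296 ff 56.7 q7 1.47
[-0.4916  1.1451  0.0042]
```

View pics/l.png

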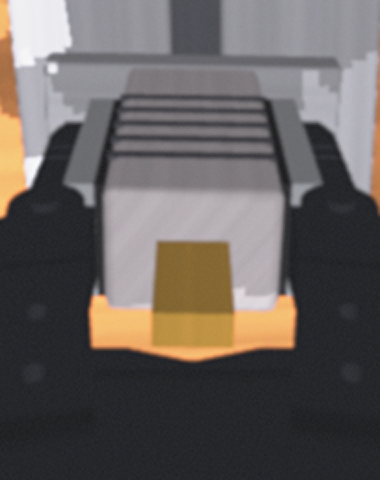

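```bash
python3 - <<'E'
from h import *
x=pt('wrist',321,360,.090)[0]+.003; print('xg',x)
for s in(.006,.008,.010,.012,.014): print(s,px('wrist',[x+.003,.0323,.094+s]),px('wrist',[x-.003,.0323,.094+s]))
# body edges for check
print(px('wrist',[x-.012,.0323,.09]),px('wrist',[x+.012,.0323,.09]))
I=bot.camera_info('wrist');V=np.array(I['view'])
for z in(.09,.1,.104,.108):print(z,I['fx']*.012/(V[:3]@np.array([x,.0323,z,1]))[2])
E
```

```text
xg 0.5382045212156196
0.006 [322.9933 396.2307] [320.9882 380.0386]
0.008 [323.0372 400.8738] [320.9974 384.4708]
0.01 [323.0826 405.6815] [321.0068 389.0628]
0.012 [323.1297 410.6626] [321.0166 393.8232]
0.014 [323.1785 415.8268] [321.0268 398.7617]
[318.0712 336.3346] [325.4673 397.2107]
0.09 35.9113844734928
0.1 39.00924721805016
0.104 40.40339188047798
0.108 41.90088010481166
```

The gauge is seated: the net moment is centred and there is no visible gap. The strip shows about 12.5 mm, so the channel is about 7.5 mm deep. That is shallower than 10 mm, so the lever gets pulled towards the robot. Lifting and returning the gauge now.

>>> {"op": "jog_arm", "data": {
  "increments": [
    [[0, 0, 0.3, 0, 1], [0, 0, 0.8, 0, 1], [0, 0, 1, 0, 1], [0, 0, 1, 0, 1], [0, 0.4, 0.5, 0, 1]]
  ]
}}

```text
t: 9.48
position: [0.5333, 0.0388, 0.1927]
eef_rot: [0.166, 3.136, -0.001]
contact_force: [0.1, -0.1, -2.2]
opening: 0.029
finger_force: 59.2
```

>>> {"op": "jog_arm", "data": {
  "increments": [
    [[-0.1, 0.9, 0, 0.58, 1], [-0.1, 0.9, 0, 0.58, 1], [-0.1, 0.9, 0, 0.58, 1], [-0.1, 0.9, 0, 0.58, 1], [-0.1, 0.9, 0, 0.58, 1]]
  ]
}}

```text
t: 9.9
position: [0.522, 0.133, 0.1901]
eef_rot: [0.165, -3.135, 0.001]
contact_force: [0.6, -0.6, -2.7]
opening: 0.0296
finger_force: 59.1
```

>>> {"op": "jog_arm", "data": {
  "increments": [
    [[-0.1, 0.9, 0, 0.58, 1], [-0.1, 0.9, 0, 0.58, 1], [-0.1, 0.9, 0, 0.58, 1], [-0.1, 0.9, 0, 0.58, 1], [-0.1, 0.9, 0, 0.58, 1]]
  ]
}}

```text
t: 10.32
position: [0.5128, 0.2221, 0.1912]
eef_rot: [0.478, -3.105, 0.0]
contact_force: [0.3, -0.5, -1.9]
opening: 0.0292
finger_force: 59.1
```

>>> {"op": "jog_arm", "data": {
  "increments": [
    [[-0.1, 0.9, 0, 0.58, 1], [-0.1, 0.9, 0, 0.58, 1], [0, 0.4, 0, 0.54, 1], [0, 0, 0, 0, 1], [0, 0, 0, 0, 1]]
  ]
}}

```text
t: 10.73
position: [0.5093, 0.2641, 0.1912]
eef_rot: [0.655, -3.072, 0.001]
contact_force: [0.4, -0.7, -2.1]
opening: 0.0296
finger_force: 59.2
```

```bash
python3 - <<'E'
from h import *
st(); snap('wrist','m')
st()
E
```

```text
t 10.73 [0.5093 0.2641 0.1912] yaw_y 114.07 zaxis [-0.0001 -0.0007 -1.    ] F [ 0.4313 -0.6659 -2.0864] op 0.0296 ff 59.2 q7 1.50
t 10.78 [0.5095 0.2632 0.1912] yaw_y 113.98 zaxis [-0.     -0.0009 -1.    ] F [ 0.4732 -0.72   -2.1019] op 0.0295 ff 59.2 q7 1.50
```

View pics/m.png

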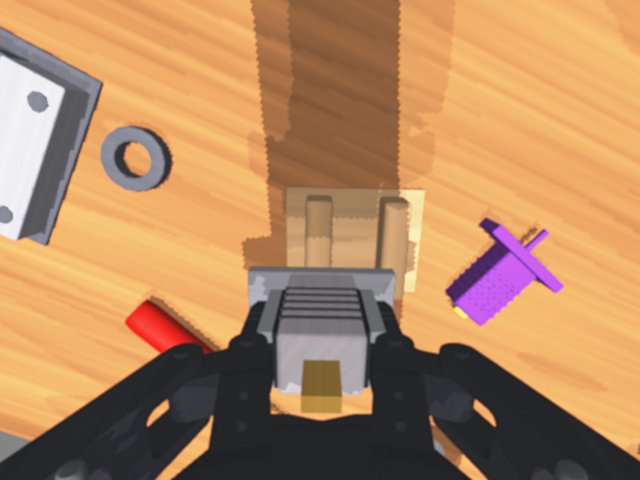

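The rest's rails are at columns 318 and 395, about 22 mm to +y, and match the recorded pick-up pose. I'll return to it.

>>> {"op": "jog_arm", "data": {
  "increments": [
    [[-0.12, 0.6, 0, 0, 1], [-0.1, 0.51, -0.2, 0, 1], [0, 0, -0.8, 0, 1], [0, 0, -0.8, 0, 1], [0, 0, 0, 0, 1]]
  ]
}}

```text
t: 11.2
position: [0.503, 0.2864, 0.1522]
eef_rot: [0.654, -3.068, 0.003]
contact_force: [-0.5, -0.9, -3.0]
opening: 0.0293
finger_force: 59.3
```

>>> {"op": "jog_arm", "data": {
  "increments": [
    [[0, 0, -0.8, 0, 1], [0, 0, -0.35, 0, 1], [0, 0, -0.15, 0, 1], [0, 0, 0, 0, 1], [0, 0, 0, 0, 1]]
  ]
}}

```text
t: 11.62
position: [0.5049, 0.2866, 0.1299]
eef_rot: [-0.654, 3.072, 0.0]
contact_force: [-0.1, -0.6, -1.9]
opening: 0.0292
finger_force: 59.4
```

>>> {"op": "jog_arm", "data": {
  "increments": [
    [[0, 0, -0.05, 0, 1], [0, 0, 0, 0, 1], [0, 0, 0, 0, 1]]
  ]
}}

```text
t: 11.87
position: [0.5049, 0.2866, 0.1288]
eef_rot: [-0.655, 3.072, 0.0]
contact_force: [0.5, 0.7, -2.8]
opening: 0.0296
finger_force: 59.4
```

>>> {"op": "jog_arm", "data": {
  "increments": [
    [[0, 0, -0.1, 0, 1], [0, 0, -0.05, 0, 1], [0, 0, 0, 0, 1]]
  ]
}}

```text
t: 12.12
position: [0.5046, 0.2864, 0.125]
eef_rot: [0.655, -3.072, 0.0]
contact_force: [-0.5, -0.7, -2.7]
opening: 0.0292
finger_force: 59.4
```

>>> {"op": "jog_arm", "data": {
  "increments": [
    [[0, 0, -0.05, 0, 1], [0, 0, 0, 0, 1], [0, 0, 0, 0, 1]]
  ]
}}

```text
t: 12.37
position: [0.5048, 0.2864, 0.1247]
eef_rot: [-0.655, 3.073, 0.0]
contact_force: [-3.7, -1.9, 5.1]
opening: 0.0292
finger_force: 59.9
```

>>> {"op": "jog_arm", "data": {
  "increments": [
    [[0, 0, 0, 0, -0.1], [0, 0, 0, 0, -0.2], [0, 0, 0, 0, -0.2], [0, 0, 0, 0, -0.2], [0, 0, 0, 0, -0.2]]
  ]
}}

```text
t: 12.78
position: [0.5048, 0.2865, 0.1243]
eef_rot: [-0.655, 3.072, -0.0]
contact_force: [0.4, -0.4, 0.0]
opening: 0.0514
finger_force: 0.0
```

>>> {"op": "jog_arm", "data": {
  "increments": [
    [[0, 0, 0.5, 0, -0.2], [0, 0, 1, 0, -0.2], [0, 0, 1, 0, -0.2], [0, 0, 1, 0, -0.2], [0, 0, 1, 0, -0.2]]
  ]
}}

```text
t: 13.2
position: [0.5048, 0.2864, 0.2161]
eef_rot: [-0.654, 3.072, 0.0]
contact_force: [1.2, 0.1, 0.1]
opening: 0.0514
finger_force: 0.0
```

```bash
python3 - <<'E'
from h import *
st()
c=bot.capture("wrist")[:,:,::-1];b=bot.capture("side")[:,:,::-1];a=bot.capture("scene")[:,:,::-1]
f=lambda i,x,y,w,h,s:cv2.resize(i[y:y+h,x:x+w],None,fx=s,fy=s,interpolation=cv2.INTER_CUBIC)
cv2.imwrite('pics/n.png',np.hstack([f(c,220,120,200,200,2),np.vstack([f(b,205,175,80,67,3),f(b,360,300,80,67,3)]),f(a,190,300,50,83,3)[:,:] if 0 else cv2.resize(f(a,195,300,60,67,3),(150,402))[:402]][:2] if 0 else [f(c,220,120,200,200,2),f(b,205,170,80,80,5),][:2]))
E
```

```text
t 13.20 [0.5048 0.2864 0.2161] yaw_y 114.05 zaxis [ 0.0004  0.0002 -1.    ] F [1.2382 0.1114 0.1417] op 0.0514 ff 0.0 q7 1.46
```

View pics/n.png

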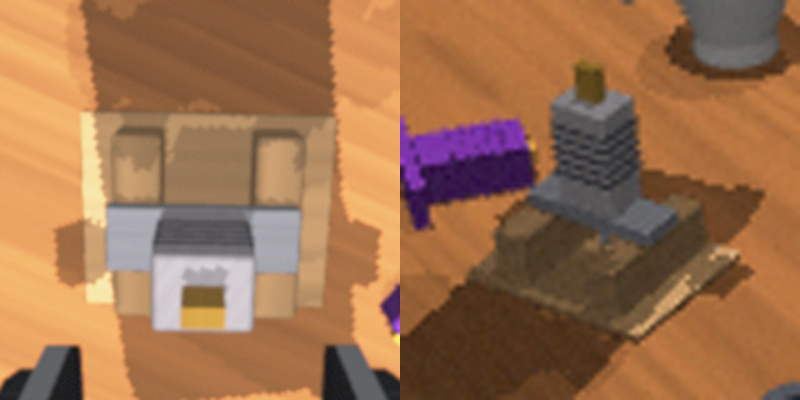

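The gauge stands upright across both rails with its strip raised. Next is the lever: I'll shut the fingers, go to its far side and pull the ball towards the robot.

>>> {"op": "jog_arm", "data": {
  "increments": [
    [[0.08, -0.95, 0, -0.37, -0.2], [0.08, -0.95, 0, -0.37, -0.2], [0.08, -0.95, 0, -0.37, -0.2], [0.08, -0.95, 0, -0.37, -0.2], [0.08, -0.95, 0, -0.37, -0.2]]
  ]
}}

```text
t: 13.77
position: [0.5127, 0.1887, 0.214]
eef_rot: [0.449, -3.109, 0.001]
contact_force: [0.3, -0.1, -0.0]
opening: 0.0507
finger_force: 0.0
```

>>> {"op": "jog_arm", "data": {
  "increments": [
    [[0.08, -0.95, 0, -0.37, 1], [0.08, -0.95, 0, -0.37, 1], [0.08, -0.95, 0, -0.37, 1], [0.08, -0.95, 0, -0.37, 1], [0.08, -0.95, 0, -0.37, 1]]
  ]
}}

```text
t: 14.18
position: [0.5208, 0.0945, 0.2144]
eef_rot: [-0.249, 3.132, 0.0]
contact_force: [0.7, 0.1, -0.2]
opening: 0.0001
finger_force: 0.0
```

>>> {"op": "jog_arm", "data": {
  "increments": [
    [[0.08, -0.95, 0, -0.37, 1], [0.08, -0.95, 0, -0.37, 1], [0.08, -0.95, 0, -0.37, 1], [0.08, -0.95, 0, -0.37, 1], [0.08, -0.95, 0, -0.37, 1]]
  ]
}}

```text
t: 14.6
position: [0.5288, -0.0004, 0.2143]
eef_rot: [-0.047, 3.141, -0.0]
contact_force: [0.2, -0.9, -0.6]
opening: 0.0005
finger_force: 0.0
```

>>> {"op": "jog_arm", "data": {
  "increments": [
    [[0.08, -0.95, 0, -0.37, 1], [0.08, -0.95, 0, -0.37, 1], [0.08, -0.95, 0, -0.37, 1], [0.08, -0.95, 0, -0.37, 1], [0.08, -0.95, 0, -0.37, 1]]
  ]
}}

```text
t: 15.02
position: [0.5368, -0.0955, 0.2143]
eef_rot: [0.156, 3.138, -0.0]
contact_force: [0.3, -0.4, -0.5]
opening: -0.0003
finger_force: 0.0
```

>>> {"op": "jog_arm", "data": {
  "increments": [
    [[0.08, -0.95, 0, -0.37, 1], [0.08, -0.95, 0, -0.37, 1], [0.08, -0.95, 0, -0.37, 1], [0.08, -0.95, 0, -0.37, 1], [0.08, -0.95, 0, -0.37, 1]]
  ]
}}

```text
t: 15.43
position: [0.5447, -0.1905, 0.2143]
eef_rot: [-0.358, -3.121, 0.0]
contact_force: [0.2, 0.2, -0.3]
opening: 0.0001
finger_force: 0.0
```

>>> {"op": "jog_arm", "data": {
  "increments": [
    [[0.08, -0.95, 0, -0.37, 1], [0.08, -0.95, 0, -0.37, 1], [0.08, -0.7, 0, -0.3, 1], [0, 0, 0, 0, 1]]
  ]
}}

```text
t: 15.77
position: [0.5489, -0.2447, 0.2144]
eef_rot: [0.476, 3.105, -0.003]
contact_force: [-0.5, -0.1, -0.1]
opening: 0.0002
finger_force: 0.0
```

```bash
python3 - <<'E'
from h import *
st()
# ball: darkest blob near the expected place in the side and scene pictures
for n,p in(('side',[.494,-.23,.102]),('scene',[.494,-.23,.102])):
    im=cv2.imread(f'pics/{n}.png'); u,v=px(n,p).astype(int); g=cv2.cvtColor(im[v-14:v+15,u-14:u+15],6)
    k=cv2.morphologyEx((g<35).astype('uint8'),cv2.MORPH_OPEN,np.ones((5,5)));m=cv2.moments(k,True); c=(u-14+m['m10']/m['m00'],v-14+m['m01']/m['m00'])
    print(n,(u,v),c,pt(n,*c,.102),m['m00'])
E
```

```text
t 15.77 [ 0.5489 -0.2447  0.2144] yaw_y 72.56 zaxis [-0.0001 -0.0021 -1.    ] F [-0.5214 -0.0892 -0.1063] op 0.0002 ff 0.0 q7 1.80
side (np.int64(401), np.int64(322)) (np.float64(400.3542857142857), np.float64(323.49142857142857)) [ 0.4911 -0.2302  0.102 ] 175.0
scene (np.int64(219), np.int64(320)) (np.float64(220.86363636363637), np.float64(322.22727272727275)) [ 0.4985 -0.2309  0.102 ] 66.0
```

>>> {"op": "jog_arm", "data": {
  "increments": [
    [[0, 0, -0.9, 0, 1], [0, 0, -0.9, 0, 1], [0, 0, -0.9, 0, 1], [0, 0, -0.6, 0, 1], [0, 0, 0, 0, 1]]
  ]
}}

```text
t: 16.18
position: [0.5484, -0.2395, 0.1457]
eef_rot: [-0.465, -3.103, -0.001]
contact_force: [-0.6, 0.7, 0.2]
opening: 0.0002
finger_force: 0.0
```

>>> {"op": "jog_arm", "data": {
  "increments": [
    [[-0.5, 0.15, 0, 0, 1], [-0.5, 0.15, 0, 0, 1], [-0.5, 0.15, 0, 0, 1], [-0.3, 0.09, 0, 0, 1], [0, 0, 0, 0, 1]]
  ]
}}

```text
t: 16.6
position: [0.5131, -0.2297, 0.1491]
eef_rot: [0.467, 3.106, 0.001]
contact_force: [0.0, 0.3, -0.8]
opening: 0.0002
finger_force: 0.0
```

>>> {"op": "jog_arm", "data": {
  "increments": [
    [[-0.3, 0.09, 0, 0, 1], [-0.3, 0.09, 0, 0, 1], [-0.2, 0.06, 0, 0, 1], [0, 0, 0, 0, 1]]
  ]
}}

```text
t: 16.93
position: [0.4968, -0.2248, 0.1483]
eef_rot: [-0.467, -3.106, -0.001]
contact_force: [-0.4, 0.5, 0.2]
opening: 0.0003
finger_force: 0.0
```

>>> {"op": "jog_arm", "data": {
  "increments": [
    [[-0.2, -0.1, 0, 0, 1], [-0.2, 0, 0, 0, 1], [0, 0, 0, 0, 1]]
  ]
}}

```text
t: 17.18
position: [0.4887, -0.2272, 0.1482]
eef_rot: [-0.468, -3.106, -0.0]
contact_force: [-1.0, 0.8, -0.1]
opening: 0.0
finger_force: 0.0
```

>>> {"op": "jog_arm", "data": {
  "increments": [
    [[-0.15, 0.03, 0, 0, 1], [-0.15, 0.03, 0, 0, 1], [0, 0, 0, 0, 1]]
  ]
}}

```text
t: 17.43
position: [0.4829, -0.2257, 0.1482]
eef_rot: [-0.467, -3.106, -0.0]
contact_force: [0.1, 0.3, -0.1]
opening: 0.0002
finger_force: 0.0
```

```bash
python3 - <<'E'
from h import *
st()
for n in('side','scene'):
    im=bot.capture(n)[:,:,::-1]; cv2.imwrite(f'pics/p_{n}.png',im); u,v=px(n,[.502,-.234,.06]).astype(int)
    g=cv2.cvtColor(im[v-40:v+41,u-40:u+41],6); print(n,u,v); 
    for r in range(0,81,4): print(''.join('#' if x<30 else '+' if x<70 else '.' for x in g[r,::2]))
    if n=='scene': pass
E
```

```text
t 17.43 [ 0.4829 -0.2257  0.1482] yaw_y 72.89 zaxis [-0.0004  0.0002 -1.    ] F [ 0.0701  0.2584 -0.0802] op 0.0002 ff 0.0 q7 1.81
side 404 340
........#############+++.+#+.............
........##############++..+..............
...........############+.................
...........###########++.................
...........#########+..++...+++..........
.............##########+++...++..........
..+.........#+##########+++++............
++...#######+.+######+...................
+...########+.#####+.....................
....+#######+.#####......................
......#####..............................
.........................................
...............+++.......................
...........++....++......................
....+.......+++++++++....................
++++++.......+++++++++...................
..+++++........++...........+............
++.++++++.................++.............
++++..+++.......+..++...+.+..............
.+++++.++++....+++.+.....................
.........+...+.+.........................
scene 224 332
###########+##++++.+####+###+............
.++++++++++++##..+######++#+.............
...+...+......+#######.###.....++........
...+#################+###.....+++++....+.
....###################+......+#######++.
.....###############+....................
.#+..###############+.+..................
+...++.##########.#.+....................
..+++########.+##.++.....................
...+................+++..................
..............+...+..++++................
.............+...+++++++.................
...............+...+++........+..........
................++.........+++...........
.........................++..............
....................+..++................
.........................................
.........................................
.........................................
.........................................
.........................................
```

```bash
python3 - <<'E'
from h import *
print(pt('side',380,334,.093))
im=cv2.imread('pics/p_side.png')[310:360,362:400]; k=(cv2.cvtColor(im,6)<40)
for r in range(0,50,2): print(''.join('#' if x else '.' for x in k[r]))
for th in(-.5,-.4,-.3,-.2): print(th,px('side',np.array([.502,-.234,.022])+.08*np.array([np.sin(th)*.956,-np.sin(th)*.292,np.cos(th)])))
E
```

```text
[ 0.4576 -0.222   0.093 ]
.......................###############
.......................###############
.......................###############
........................##############
...........................###########
...........................###########
..........................############
......#...................#..#########
.....#.......##########...#....#######
............##############.....#######
...#......################....########
.##.......#################...########
.#........################....########
#..........###############....########
............#############.....#######.
..............#########...............
......................................
......................................
......................................
......................................
......................................
......................................
......................................
......................................
......................................
-0.5 [384.1123 332.4445]
-0.4 [388.5601 329.6962]
-0.3 [393.1483 327.2384]
-0.2 [397.8216 325.1   ]
```

>>> {"op": "jog_arm", "data": {
  "increments": [
    [[-0.15, 0.04, 0, 0, 1], [0, 0, 0, 0, 1], [0, 0, 0, 0, 1]]
  ]
}}

```text
t: 17.78
position: [0.4804, -0.2249, 0.1483]
eef_rot: [-0.467, -3.107, -0.0]
contact_force: [0.5, 0.5, 0.3]
opening: -0.0001
finger_force: 0.0
```

>>> {"op": "jog_arm", "data": {
  "increments": [
    [[-0.1, 0.03, 0, 0, 1], [0, 0, 0, 0, 1], [0, 0, 0, 0, 1]]
  ]
}}

```text
t: 18.03
position: [0.4796, -0.2245, 0.1487]
eef_rot: [0.466, 3.104, -0.001]
contact_force: [5.5, -1.7, -4.1]
opening: -0.0
finger_force: 2.8
```

The force rose to 5.5 N, so the lever is at its end stop. I'll back off and rise clear.

>>> {"op": "jog_arm", "data": {
  "increments": [
    [[0.5, -0.15, 0, 0, 1], [0.6, -0.18, 0, 0, 1], [0.3, -0.1, 0.5, 0, 1], [0, 0, 1, 0, 1], [0, 0, 1, 0, 1]]
  ]
}}

```text
t: 18.45
position: [0.5065, -0.2332, 0.1988]
eef_rot: [-0.467, -3.104, 0.001]
contact_force: [0.6, -0.3, 0.5]
opening: -0.0001
finger_force: 0.0
```

>>> {"op": "jog_arm", "data": {
  "increments": [
    [[0.5, 0.5, 1, 0, 1], [0.5, 0.5, 1, 0, 1], [0, 0, 0.5, 0, 1], [0, 0, 0, 0, 1], [0, 0, 0, 0, 1]]
  ]
}}

```text
t: 18.87
position: [0.5262, -0.2135, 0.2484]
eef_rot: [0.468, 3.106, -0.0]
contact_force: [0.5, 0.9, -0.6]
opening: -0.0001
finger_force: 0.0
```

```bash
python3 - <<'E'
from h import *
st()
im=bot.capture('side')[:,:,::-1]; cv2.imwrite('pics/z_side.png',im)
k=cv2.cvtColor(im[310:360,362:420],6)<40
for r in range(0,50,3): print(''.join('#' if x else '.' for x in k[r]))
a=im[170:250,205:285].astype(int);b=cv2.imread('pics/n.png')[:,400:800]; b=cv2.resize(b,(80,80),interpolation=cv2.INTER_AREA).astype(int)
d=abs(a-b).max(2); print('gauge area change',np.median(d),(d>60).mean())
E
```

```text
t 18.87 [ 0.5262 -0.2135  0.2484] yaw_y 72.88 zaxis [ 0.0001 -0.0003 -1.    ] F [ 0.4614  0.8748 -0.5934] op -0.0001 ff 0.0 q7 1.72
..........................................................
..........................................................
..........................................................
..........................................................
..........................................................
.....##...................................................
....#......###########....................................
..##.....#######.#######..................................
.#......#################.................................
#........###############..................................
...........############...................................
..........................................................
..........................................................
..........................................................
..........................................................
..........................................................
..........................................................
gauge area change 14.0 0.2209375
```

```bash
python3 -c "
from cell import bot
print(bot.job_done())"
```

```text
the job is handed in; nothing more can be done
None
```

I handed the job in with no verdict returned: the channel read about 7.5 mm deep (strip up about 12.5 mm, estimated from the image), so I pulled the lever fully towards the robot, and the gauge stands back upright across its rest; I viewed 11 pictures, one over the limit of 10.

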